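# Load the test-firing tray

## Task

Load the tray for the glaze test firing: stand each of the three small handleless cups upright on the pad of its own colour, with its whole foot on the pad, and stand the fresh cone pack (the one with straight cream cones) in the same way on the off-white pad. They are fragile, so lower each one right down onto its pad rather than letting it drop, and leave the handled mug and the spent cone pack with the slumped grey cones where they are.

Things in the scene. Friction and masses are not known exactly. Their poses are not given: they have to be found in the camera images.
- cup_blue_mid (a point): Small straight-sided espresso cup without a handle, 54 mm outer diameter, 65 mm tall, 4 mm wall, open top, about 110 g; lower half bare pale clay, upper half and inner floor blue. The point is on its axis, half-way up (32.5 mm above its foot); its z axis points up. Stands upright on the table; no two loose things start with centres nearer than 115 mm.
- cup_green_mid (a point): Small straight-sided espresso cup without a handle, 54 mm outer diameter, 65 mm tall, 4 mm wall, open top, about 110 g; lower half bare pale clay, upper half and inner floor green. The point is on its axis, half-way up (32.5 mm above its foot); its z axis points up. Stands upright on the table; no two loose things start with centres nearer than 115 mm.
- cup_yellow_mid (a point): Small straight-sided espresso cup without a handle, 54 mm outer diameter, 65 mm tall, 4 mm wall, open top, about 110 g; lower half bare pale clay, upper half and inner floor yellow. The point is on its axis, half-way up (32.5 mm above its foot); its z axis points up. Stands upright on the table; no two loose things start with centres nearer than 115 mm.
- cones_new_mid (a point): Fresh cone pack: red-brown clay bar 60 x 28 x 26 mm high (x axis along its 60 mm length, y across the 28 mm, z up) carrying three straight upright cream cones in a row, 12 mm thick at the foot, whose tips reach 62 mm above the underside; about 90 g. The point is the centre of the bar, 13 mm above its underside. Grip the bar across its 28 mm.
- mug_blue_mid (a point): Look-alike, to be left: mug of the same size and colours as the blue cup (54 mm across, 65 mm tall) but with a loop handle reaching 52 mm from its axis towards its own +y. The point is on its axis, half-way up.
- cones_spent_mid (a point): Look-alike, to be left: spent cone pack, same 60 x 28 x 26 mm bar, but its three cones are fired dark grey and have slumped over sideways towards its own +y, 55 mm high in all. The point is the centre of the bar, 13 mm above its underside.
- pad_blue_top (a point): Blue round flat pad, 82 mm diameter, fixed in one bay of the brown wooden tray. The point is the centre of its upper face, z up, 10 mm above the table. The tray (226 mm square, fixed) has four bays 104 mm square inside, one pad at the middle of each, 110 mm apart centre to centre; its walls and dividers are 6 mm thick and 18 mm high above the table. Which bay holds which pad varies.
- pad_green_top (a point): Green round flat pad, 82 mm diameter, fixed in one bay of the brown wooden tray. The point is the centre of its upper face, z up, 10 mm above the table. The tray (226 mm square, fixed) has four bays 104 mm square inside, one pad at the middle of each, 110 mm apart centre to centre; its walls and dividers are 6 mm thick and 18 mm high above the table. Which bay holds which pad varies.
- pad_yellow_top (a point): Yellow round flat pad, 82 mm diameter, fixed in one bay of the brown wooden tray. The point is the centre of its upper face, z up, 10 mm above the table. The tray (226 mm square, fixed) has four bays 104 mm square inside, one pad at the middle of each, 110 mm apart centre to centre; its walls and dividers are 6 mm thick and 18 mm high above the table. Which bay holds which pad varies.
- pad_bare_top (a point): Off-white round flat pad, 82 mm diameter, fixed in one bay of the brown wooden tray. The point is the centre of its upper face, z up, 10 mm above the table. The tray (226 mm square, fixed) has four bays 104 mm square inside, one pad at the middle of each, 110 mm apart centre to centre; its walls and dividers are 6 mm thick and 18 mm high above the table. Which bay holds which pad varies.
Mind the look-alikes: they are no part of the job. Leave any orange look-alike of the part that bears cones_new_mid alone.

How it is judged:
At the end, for the whole second after the job is handed in: Each cup stands upright (within 0.12 rad) on the pad of its own colour and the fresh cone pack on the off-white pad, each centre within 15 mm of its pad's centre, resting on the pad, released and at rest; the handled mug and the spent cone pack stand within 20 mm of where they started (horizontal distance between cup_blue_mid and pad_blue_top below 0.015 m and z of cup_blue_mid in the frame of pad_blue_top between 0.0275 and 0.0375 m and angle between each of cup_blue_mid, cup_green_mid, cup_yellow_mid, cones_new_mid, mug_blue_mid, cones_spent_mid's own z axis and vertical below 0.12 rad and linear speed of each of cup_blue, cup_green, cup_yellow, cones_new below 0.02 m/s and horizontal distance between cup_green_mid and pad_green_top below 0.015 m and z of cup_green_mid in the frame of pad_green_top between 0.0275 and 0.0375 m and horizontal distance between cup_yellow_mid and pad_yellow_top below 0.015 m and z of cup_yellow_mid in the frame of pad_yellow_top between 0.0275 and 0.0375 m and horizontal distance between cones_new_mid and pad_bare_top below 0.015 m and z of cones_new_mid in the frame of pad_bare_top between 0.008 and 0.018 m and distance of each of mug_blue_mid, cones_spent_mid from where it was at the start of the episode below 0.02 m); the robot touches nothing.
It fails at once if the handled mug is pushed, lifted or tipped (moved more than 20 mm) (distance of mug_blue_mid from where it was at the start of the episode above 0.02 m).
It fails at once if the spent cone pack is pushed, lifted or tipped (moved more than 20 mm) (distance of cones_spent_mid from where it was at the start of the episode above 0.02 m).
It fails at once if a cup or the fresh cone pack is dropped or thrown (moves faster than 0.6 m/s, a fall of about 18 mm, with no finger touching it) ((linear speed of cup_blue above 0.6 m/s and contact force between cup_blue and the fingers below 0.02 N) or (linear speed of cup_green above 0.6 m/s and contact force between cup_green and the fingers below 0.02 N) or (linear speed of cup_yellow above 0.6 m/s and contact force between cup_yellow and the fingers below 0.02 N) or (linear speed of cones_new above 0.6 m/s and contact force between cones_new and the fingers below 0.02 N)).
It also fails if it takes over 128 s, if anything falls off the work surface, if the arm or the gripper's body presses on something with over 40 N, if the wrist force passes 120 N, or if a joint passes its speed limit or range.

## Robot

A 6-joint arm with a two-finger parallel gripper is mounted at the origin on the work surface. World frame = base frame: x ahead of the robot, y to its left, z up, the work surface at z = 0. Lengths are in m, angles in rad, forces in N, time in s.
With the tool pointing down it reaches from about 0.425 to 0.95 m from the base axis. Payload 3.5 kg.
Tool frame: the origin (TCP) lies midway between the tips of the shut fingers; the grasp point (between the pads) lies 19 mm behind it (ctrl.pinch_z is the distance from the TCP to the grasp point, in m); z points along the fingers, y is the line along which they close (so a half turn about z gives the same grasp; the last joint's range is limited). The gripper opens to 85 mm and grips with 20 to 120 N. Pads are 22 mm wide; open, the fingers measure 114 mm over their backs; the gripper's body (76 mm by 85 mm) begins 54 mm behind the grasp point. The pads swing forward as they close: fully open they stand 13 mm farther back than shut.
Start: joints at [-1.491, 0.286, 1.577, -0, 1.279, -0.15], TCP at [0.154, -0.657, 0.231] pointing down, gripper open.
Joint ranges: [-2.77, 2.77], [-0.9, 2.22], [0.21, 2.48], [-1.53, 4.67], [0.24, 2.81], [-2.84, 2.84]. Speed limits (rad/s): [2.79, 2.79, 3.14, 3.14, 3.14, 3.14].

## Interface

Orientations are given as a unit quaternion [x, y, z, w].
In Python, from plant import get_state, viewer, sign_off, ctrl gives the robot as it stands. The module is installed in compiled form; this text tells all that it offers.
- The arm moves only by the shell command python3 -m handwheel 'ROWS' [FORCE]. ROWS is JSON, a list that holds one entry, the list of rows, each a list of 5 numbers: the finger opening in m, from 0 to 0.0854, then the shift along the tool's x, y, z in m, then the turn about the tool's z in degrees. In form: [[[claw, x, y, z, spin], ...]]. A call has 1 to 12 rows; each row shifts and turns the commanded pose from where the row before left it, along the tool's axes as they then stand; what a row does not reach is not made up. A row lasts 1/12 s, in which the tool goes at most 41.7 mm and 7.16 degrees, less where a joint would pass 70% of its speed; a pose out of reach is approached as far as the arm can. A call is refused whole if a number of a shift passes 0.0417 or a number of a turn 7.16, either way. A call with a gripper value outside its range is refused whole. The fingers move at their own pace and stop on an object; FORCE is the grip in N (left out, the last holds). Time passes only in rows, so rows that do not move let the fingers close. It gives the time, the measured TCP pose, the force, the opening and the grip force at its end, in the units of the state.
- get_state(): the state, without advancing time (a new reading comes with each control period).
- viewer.read_camera(name): name is "scene" or "top" or "wrist"; returns the picture (480x640x3 uint8, blue, green, red); there is no depth.
- viewer.camera_params(name): a dict with "fov_y" (degrees; the focal length in pixels is half the picture's height over the tangent of half this angle, whatever the lens; pixels are square), "cx", "cy" (the principal point, pixels), "xyz" and "attitude" of the camera in the world; the wrist camera has in their place "hand_eye" (4x4, takes a point from camera to tool coordinates, whose origin is the TCP and whose axes are the flange's). Camera axes: x right, y up, looking along -z (the intrinsics and any distortion apply to the point x, -y, -z); pixel columns grow to the right and rows downward; lengths in m; the calibration is good to about 2 mm. The wrist camera is an equidistant fisheye: a pixel r from the principal point sees the ray r / f radians off the axis. A picture is of the moment at which its call begins: read the wrist's pose just before it. camera_params takes no time and is no camera call.
- sign_off(): hands the job in; it is judged then, once.
Trained networks look in the newest picture that a camera, given by its name, has taken for a name from the list of things; names that differ only in an ending like _2 or _b are one class to them, and where a whole thing is asked for, a point or a joint stands for the part that bears it (a point fixed in the world has none). Each returns a list of dicts, best first, with "confidence" (0 to 1); they miss things now and then, are a little off and sometimes report something else, mostly with a low value. They report only what shows in the picture. A call takes as long as a camera call. They do not tell look-alikes from the thing itself.
- viewer.look_for(camera, name): "extent" ([left, top, width, height] as shares, 0 to 1, of the picture: columns of its width, rows of its height, round what is visible of it).
- viewer.outline_of(camera, name): "mask" (480x640 bool, what is visible of it) and "extent" ([left, top, width, height] as shares, 0 to 1, of the picture: columns of its width, rows of its height, round what is visible of it).
- viewer.pinpoint(camera, name): "xy" ([column, row] as shares, 0 to 1, of the picture: columns of its width, rows of its height: a listed point, or the origin of a listed thing).
The state is a dict: "time": time; "qpos": joint angles; "dq": joint speeds; "joint_efforts": joint torques, N m; "eef_pos": TCP position; "tcp_rot": TCP orientation; "contact_force": force on the tool from outside, world axes, zero at the start; "wrist_torque": the same for the moment, N m; "opening": opening from 0.0 (shut) to 1.0 (fully open); "finger_force": force on a finger pad.
Only numpy, scipy, OpenCV 4.12 (cv2) and the standard library are available. Lean on these libraries where they do the work, as an engineer would, in place of code of your own. Each camera call takes 0.05 s, during which the arm holds its last target. There are 200 camera calls.

## Working session

There is one attempt and no reset: what is moved stays moved. The work goes in short steps, Python scripts to look and compute and a shell command to move; the robot and the scene stay as the last step left them, time stands still between calls to the robot, and variables do not carry over. Pictures are saved under pics/ and viewed, at most 14 in all, crops included, and the job is handed in when it is done.

```bash
mkdir -p pics
python3 - <<'E'
from plant import get_state, viewer, ctrl
import cv2
s=get_state();print(s, ctrl.pinch_z)
for c in ("top","scene","wrist"):
    p=viewer.camera_params(c);print(c,p)
for c in ("top","scene"):
    cv2.imwrite(f"pics/{c}0.png",viewer.read_camera(c))
E
```

```text
{'time': 0.0, 'qpos': array([-1.49097616e+00,  2.87219476e-01,  1.57817062e+00, -2.86939543e-05,
        1.27857431e+00, -1.50000569e-01]), 'dq': array([ 0.00186854,  0.00150337,  0.00046705, -0.001453  ,  0.00174563,
       -0.00267698]), 'joint_efforts': array([-8.18011922e-04, -4.05986881e+01, -2.92623317e+01, -1.87219302e-04,
        5.87225964e-03, -6.59439777e-06]), 'eef_pos': array([ 0.15373633, -0.65659261,  0.22991474]), 'tcp_rot': array([ 9.93403891e-01,  1.14661688e-01,  2.78786642e-05, -1.18562672e-03]), 'contact_force': array([ 0.84018785,  0.21192186, -0.36616801]), 'wrist_torque': array([0.01194231, 0.00836583, 0.03306464]), 'finger_force': 0.0, 'opening': 1.00290194146635} 0.0187
top {'fov_y': 56.1829559746772, 'cx': 318.4393983023614, 'cy': 240.279804668727, 'xyz': array([0.44564768, 0.02394148, 0.80625418]), 'attitude': array([-0.05260207,  0.05429503,  0.71450795, -0.69553107])}
scene {'fov_y': 51.724794299187835, 'cx': 319.63466285745073, 'cy': 240.94032387415598, 'xyz': array([ 0.78645461, -0.45716446,  0.67347748]), 'attitude': array([0.33621823, 0.08074378, 0.2243901 , 0.91109101])}
wrist {'fov_y': 65.70646984690485, 'cx': 317.8036976766691, 'cy': 245.60295363832688, 'hand_eye': array([[ 1.20036087e-03,  9.57979902e-01,  2.86832819e-01,
         7.23114179e-02],
       [ 9.99999041e-01, -1.34809140e-03,  3.17553421e-04,
        -1.60516702e-03],
       [ 6.90886652e-04,  2.86832163e-01, -9.57980602e-01,
        -1.42752535e-01],
       [ 0.00000000e+00,  0.00000000e+00,  0.00000000e+00,
         1.00000000e+00]])}
```

View pics/top0.png

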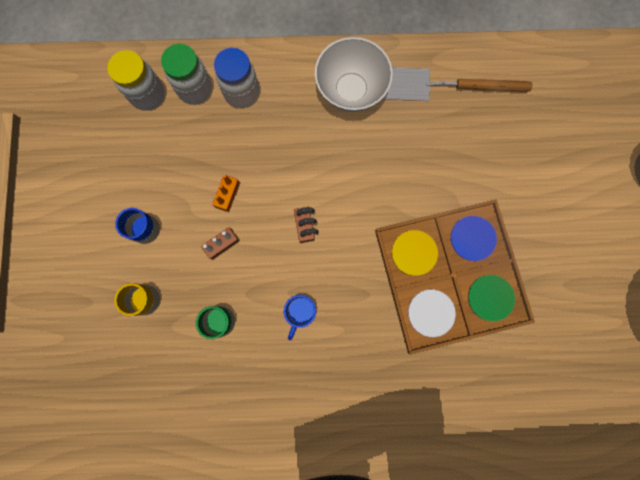

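View pics/scene0.png

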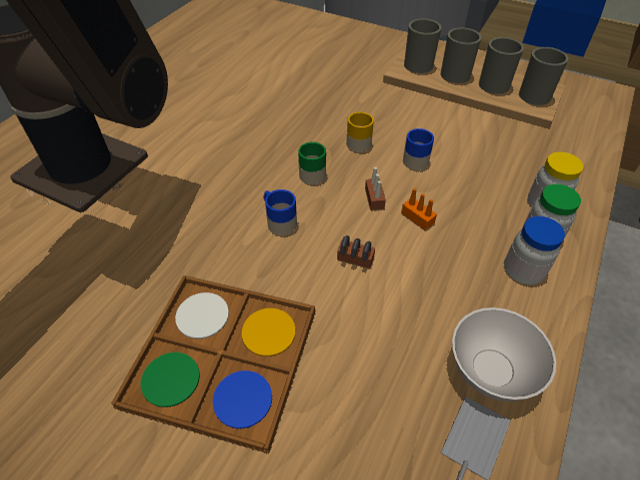

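The top view shows these candidates:
- **Blue:** the cup at (134,225). The handled mug at (299,312) and the jar at (234,65) must be left.
- **Yellow:** the cup at (132,300). The jar at (128,68) is not it.
- **Green:** the cup at (214,322). The jar at (182,62) is not it.
- **Cone packs:** the fresh one is at (220,243). The orange look-alike at (226,193) and the spent pack at (306,225) must be left.
- **Pads:** yellow (415,253), blue (473,238), white (432,313), green (491,298).

Next I'll take a close crop and measure.

```bash
cat > h.py <<'E'
import numpy as np, cv2
from scipy.spatial.transform import Rotation as R
from scipy.optimize import least_squares
from plant import get_state, viewer
def cam(c):
    p=viewer.camera_params(c); f=240/np.tan(np.radians(p['fov_y']/2))
    if c=='wrist':
        s=get_state(); T=np.eye(4);T[:3,:3]=R.from_quat(s['tcp_rot']).as_matrix();T[:3,3]=s['eef_pos']
        M=T@np.array(p['hand_eye']); return M[:3,:3],M[:3,3],f,p['cx'],p['cy'],True
    return R.from_quat(p['attitude']).as_matrix(),p['xyz'],f,p['cx'],p['cy'],False
def proj(C,P):
    Rm,t,f,cx,cy,fe=C; q=(np.atleast_2d(P)-t)@Rm; q=q*[1,-1,-1]
    if fe:
        r=np.hypot(q[:,0],q[:,1]); th=np.arctan2(r,q[:,2]); k=f*th/np.maximum(r,1e-9)
        return np.c_[cx+k*q[:,0],cy+k*q[:,1]]
    return np.c_[cx+f*q[:,0]/q[:,2],cy+f*q[:,1]/q[:,2]]
def unproj(C,uv,z):
    Rm,t,f,cx,cy,fe=C; a=np.array([(uv[0]-cx),(uv[1]-cy)])/f
    if fe:
        th=np.hypot(*a); d=np.array([a[0]/th*np.sin(th),a[1]/th*np.sin(th),np.cos(th)]) if th>1e-9 else np.array([0,0,1.])
    else: d=np.array([a[0],a[1],1])
    d=Rm@(d*[1,-1,-1]); return t+d*(z-t[2])/d[2]
def cyl(x,y,r,z0,z1):
    a=np.linspace(0,2*np.pi,40,endpoint=False)
    return np.vstack([np.c_[x+r*np.cos(a),y+r*np.sin(a),0*a+z] for z in(z0,z1)])
def cen(uv):
    m=cv2.moments(cv2.convexHull(uv.astype(np.float32))); return np.array([m['m10'],m['m01']])/m['m00']
def fitcyl(C,c,g,r,z0,z1):
    return least_squares(lambda p:cen(proj(C,cyl(*p,r,z0,z1)))-c,g,diff_step=1e-4).x
def maskcen(m): return cen(np.argwhere(m)[:,::-1])
E
python3 - <<'E'
from h import *
C={c:cam(c) for c in('top','scene')}
im={c:viewer.read_camera(c) for c in C}
g={'cup_blue_mid':(134,225),'cup_yellow_mid':(132,300),'cup_green_mid':(214,322),'mug_blue_mid':(299,312),'cones_new_mid':(220,243),'cones_spent_mid':(306,225),'pad_blue_top':(473,238),'pad_yellow_top':(415,253),'pad_green_top':(491,298),'pad_bare_top':(432,313)}
for n,uv in g.items():
    z=.0325 if 'cup' in n or 'mug' in n else .013 if 'cone' in n else .01
    w0=unproj(C['top'],uv,z); print(n,w0.round(3),end=' ')
    for c in C:
        e=proj(C[c],w0)[0]
        b=[d for d in viewer.pinpoint(c,n)]
        ps=[np.array(d['xy'])*[640,480] for d in b]
        ps=[p for p in ps if np.hypot(*(p-e))<25]
        if ps: print(c,'pt',unproj(C[c],ps[0],z)[:2].round(4),end=' ')
        if 'cones' in n or 'mug' in n: continue
        for d in viewer.outline_of(c,n) if 'cup' in n else []:
            m=maskcen(d['mask'])
            if np.hypot(*(m-e))<25: print('mask',fitcyl(C[c],m,w0[:2],.027,0,.065).round(4),end=' ');break
        if 'pad' in n:
            hsv=cv2.cvtColor(im[c],cv2.COLOR_BGR2HSV)
            u,v=e.round().astype(int); px=hsv[v,u].astype(int)
            mk=(np.abs(hsv.astype(int)-px)<[12 if px[1]>60 else 180,60,70]).all(2).astype(np.uint8)
            k,l=cv2.connectedComponents(mk); mm=l==l[v,u]
            print('col',mm.sum(),fitcyl(C[c],maskcen(mm),w0[:2],.041,.0099,.01).round(4),end=' ')
    print()
cr=cv2.resize(im['top'][160:360,90:340],(750,600),interpolation=cv2.INTER_CUBIC); cv2.imwrite('pics/crop1.png',cr)
E
```

```text
cup_blue_mid [0.599 0.342 0.032] top pt [0.6015 0.3349] mask [0.5968 0.3357] scene pt [0.603  0.3379] mask [0.5974 0.3383] 
cup_yellow_mid [0.469 0.341 0.032] top pt [0.4726 0.3321] mask [0.4699 0.3325] scene pt [0.4724 0.3368] mask [0.4683 0.3349] 
cup_green_mid [0.428 0.201 0.032] top pt [0.4303 0.2007] mask [0.4291 0.1977] scene pt [0.4257 0.1938] mask [0.4274 0.2018] 
mug_blue_mid [0.441 0.057 0.032] top pt [0.4444 0.0554] scene pt [0.4478 0.0468] 
cones_new_mid [0.566 0.196 0.013] top pt [0.5679 0.1999] scene pt [0.5658 0.1997] 
cones_spent_mid [0.595 0.042 0.013] top pt [0.598  0.0487] scene pt [0.5934 0.052 ] 
pad_blue_top [ 0.564 -0.257  0.01 ] top pt [ 0.5701 -0.2555] col 1591 [ 0.564  -0.2573] col 2630 [ 0.5639 -0.258 ] 
pad_yellow_top [ 0.539 -0.151  0.01 ] top pt [ 0.5413 -0.1495] col 1703 [ 0.5407 -0.1503] scene pt [ 0.5404 -0.1497] col 2037 [ 0.54   -0.1501] 
pad_green_top [ 0.456 -0.28   0.01 ] top pt [ 0.462  -0.2833] col 1616 [ 0.457  -0.2802] scene pt [ 0.4546 -0.2806] col 2426 [ 0.457  -0.2814] 
pad_bare_top [ 0.433 -0.175  0.01 ] top pt [ 0.4329 -0.1716] col 1771 [ 0.4338 -0.1737] scene pt [ 0.4378 -0.174 ] col 1882 [ 0.4326 -0.1733]
```

View pics/crop1.png

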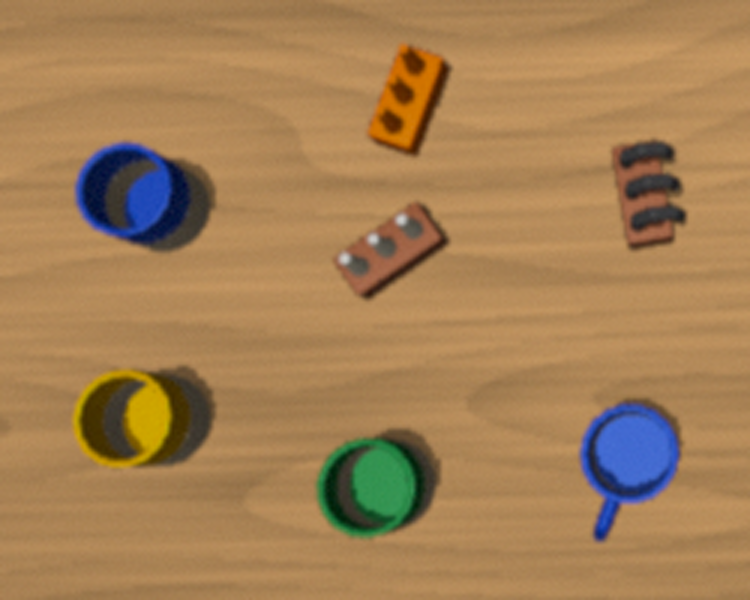

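The crop confirms the choices. The fresh pack, with straight cream tips, is at crop (390,250). The orange pack is at (408,100), the spent grey pack at (648,195), and the mug with its handle at (630,455). The pad spacing comes out at 109.5 mm against 110 mm, so the calibration holds.

```bash
cat > nav.py <<'E'
import sys
from h import *
def nav(x,y,z):
    s=get_state(); M=R.from_quat(s['tcp_rot']).as_matrix(); d=M.T@(np.array([x,y,z])-s['eef_pos'])
    print('t',round(s['time'],2),'tcp',s['eef_pos'].round(4),'yaw',np.degrees(np.arctan2(M[1,0],M[0,0])).round(1),'j6',s['qpos'][5].round(2),'->tool mm',(d*1000).round(1),'Fz',s['contact_force'].round(1),'open mm',round(85.4*s['opening'],1),'ff',np.round(s['finger_force'],1))
if __name__=='__main__':
    a=list(map(float,sys.argv[1:]))
    for i in range(0,len(a),3): nav(*a[i:i+3])
E
python3 nav.py .5 -.2 .23 .597 .337 .23
python3 - <<'E'
from h import *
C=cam('top'); P=np.array([unproj(C,np.array(p)/3+[90,160],.026)[:2] for p in[(335,255),(418,203),(447,240),(365,297)]])
P2=P.copy();P2[2:]=[unproj(C,np.array(p)/3+[90,160],.026)[:2] for p in[(441,232),(360,290)]]
print(P.round(4),P.mean(0),np.linalg.norm(P[1]-P[0]),np.linalg.norm(P[2]-P[1]));d=P[1]-P[0]+P[2]-P[3];print(np.degrees(np.arctan2(d[1],d[0])))
E
```

```text
t 1.5 tcp [ 0.1538 -0.6572  0.2314] yaw 13.2 j6 -0.15 ->tool mm [ 441.2 -366.4    1.4] Fz [-0.2  1.3 -0.4] open mm 85.4 ff 0.0
t 1.5 tcp [ 0.1538 -0.6572  0.2314] yaw 13.2 j6 -0.15 ->tool mm [ 658.  -867.2    1.3] Fz [-0.2  1.3 -0.4] open mm 85.4 ff 0.0
[[0.5617 0.2252]
 [0.5913 0.1769]
 [0.5688 0.1598]
 [0.5366 0.2075]] [0.5646089  0.19236184] 0.05669267991044831 0.028183878581087715
-57.22798755116819
```

```bash
python3 -m handwheel '[[[0.085,0.030,-0.025,0,0],[0.085,0.037,-0.031,0,0],[0.085,0.037,-0.031,0,0],[0.085,0.037,-0.031,0,0],[0.085,0.037,-0.031,0,0],[0.085,0.037,-0.031,0,0],[0.085,0.037,-0.031,0,0],[0.085,0.037,-0.031,0,0],[0.085,0.037,-0.031,0,0],[0.085,0.037,-0.031,0,0],[0.085,0.037,-0.031,0,0],[0.085,0.030,-0.031,0,0]]]' 40; python3 nav.py .597 .337 .2
```

```text
time: 2.5
eef_pos: [0.4499, -0.2554, 0.2318]
tcp_rot: [0.993, 0.115, 0.001, 0.001]
contact_force: [0.3, -0.4, 0.9]
opening: 0.996
finger_force: 0.0
t 2.5 tcp [ 0.4499 -0.2554  0.2318] yaw 13.2 j6 0.63 ->tool mm [ 278.  -543.4   31.5] Fz [ 0.3 -0.4  0.9] open mm 85.1 ff 0.0
```

```bash
python3 -m handwheel '[[[0.085,0.017,-0.034,0,0],[0.085,0.018,-0.036,0,0],[0.085,0.018,-0.036,0,0],[0.085,0.018,-0.036,0,0],[0.085,0.018,-0.036,0,0],[0.085,0.018,-0.036,0,0],[0.085,0.018,-0.036,0,0],[0.085,0.018,-0.036,0,0],[0.085,0.018,-0.036,0,0],[0.085,0.018,-0.036,0,0],[0.085,0,0,0,0],[0.085,0,0,0,0]]]'; python3 nav.py .597 .337 .2
```

```text
time: 3.5
eef_pos: [0.5414, 0.1344, 0.2313]
tcp_rot: [0.993, 0.117, -0.0, 0.0]
contact_force: [-0.4, -0.2, -0.5]
opening: 0.993
finger_force: 0.0
t 3.5 tcp [0.5414 0.1344 0.2313] yaw 13.4 j6 1.4 ->tool mm [ 101.  -184.2   31.3] Fz [-0.4 -0.2 -0.5] open mm 84.8 ff 0.0
```

```bash
python3 -m handwheel '[[[0.085,0.014,-0.026,0.004,0],[0.085,0.014,-0.026,0.004,0],[0.085,0.014,-0.026,0.004,0],[0.085,0.014,-0.026,0.004,0],[0.085,0.014,-0.026,0.004,0],[0.085,0.014,-0.026,0.004,0],[0.085,0.014,-0.026,0.004,0],[0.085,0,0,0,0],[0.085,0,0,0,0]]]'; python3 nav.py .597 .337 .022
python3 - <<'E'
from h import *
C=cam('wrist');im=viewer.read_camera('wrist')
for n,g in(('cup_blue_mid',(.597,.337)),('cup_yellow_mid',(.469,.3335))):
  e=proj(C,[*g,.0325])[0];print(n,e.round())
  for d in viewer.outline_of('wrist',n):
    m=maskcen(d['mask']);print(m.round(),round(d['confidence'],2),fitcyl(C,m,g,.027,0,.065).round(4))
  for d in viewer.pinpoint('wrist',n):
    u=np.array(d['xy'])*[640,480];print('pt',u.round(),unproj(C,u,.0325).round(4),round(d['confidence'],2))
for x,y in((.597,.337),):
  for p in proj(C,cyl(x,y,.027,0,.065)): cv2.circle(im,tuple(int(v) for v in p),1,(0,0,255),-1)
cv2.imwrite('pics/w1.png',im)
E
```

```text
time: 4.25
eef_pos: [0.5955, 0.3314, 0.2025]
tcp_rot: [0.993, 0.115, -0.001, 0.001]
contact_force: [-0.9, -0.5, 0.4]
opening: 0.995
finger_force: 0.0
t 4.25 tcp [0.5955 0.3314 0.2025] yaw 13.2 j6 1.7 ->tool mm [  3.   -5.2 180.5] Fz [-0.9 -0.5  0.4] open mm 85.0 ff 0.0
cup_blue_mid [314. 219.]
[313. 224.] 0.66 [0.5962 0.3372]
pt [312. 221.] [0.5947 0.3377 0.0325] 0.73
cup_yellow_mid [288. 344.]
[287. 348.] 0.79 [0.4678 0.3338]
pt [289. 343.] [0.4703 0.3322 0.0325] 0.91
```

View pics/w1.png

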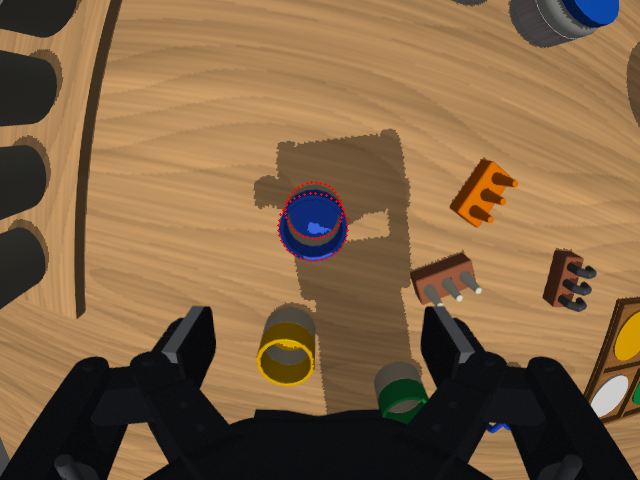

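The wrist view shows the blue cup at (313,224), which puts it at (.596,.337), in agreement with the fixed cameras. The yellow cup is at (287,348), consistent within 2 mm. I'll descend.

```bash
python3 -m handwheel '[[[0.085,0.002,-0.006,0.010,0],[0.085,0,0,0.025,0],[0.085,0,0,0.03,0],[0.085,0,0,0.03,0],[0.085,0,0,0.03,0],[0.085,0,0,0.025,0],[0.085,0,0,0.020,0],[0.085,0,0,0.008,0],[0.085,0,0,0,0],[0.085,0,0,0,0]]]'; python3 nav.py .5962 .3372 .022
```

```text
time: 5.33
eef_pos: [0.5962, 0.3382, 0.0255]
tcp_rot: [0.993, 0.115, 0.0, -0.0]
contact_force: [-0.6, 0.5, 0.3]
opening: 1.0
finger_force: 0.0
t 5.33 tcp [0.5962 0.3382 0.0255] yaw 13.2 j6 1.71 ->tool mm [-0.2  1.   3.5] Fz [-0.6  0.5  0.3] open mm 85.4 ff 0.0
```

```bash
python3 -m handwheel '[[[0.085,0,0.001,0.008,0],[0.085,0,0,0,0],[0.045,0,0,0,0],[0.045,0,0,0,0],[0.045,0,0,0,0],[0.045,0,0,0,0],[0.045,0,0,0,0],[0.045,0,0,0,0],[0.045,0,0,0,0],[0.045,0,0,0,0]]]' 40; python3 nav.py .5962 .3372 .14
```

```text
time: 6.17
eef_pos: [0.5971, 0.3376, 0.0185]
tcp_rot: [0.993, 0.115, 0.001, -0.0]
contact_force: [-0.1, -0.1, 5.2]
opening: 0.622
finger_force: 42.4
t 6.17 tcp [0.5971 0.3376 0.0185] yaw 13.2 j6 1.71 ->tool mm [-7.000e-01  1.000e-01 -1.215e+02] Fz [-0.1 -0.1  5.2] open mm 53.1 ff 42.4
```

```bash
python3 -m handwheel '[[[0.045,0,0,-0.008,0],[0.045,0,0,-0.018,0],[0.045,0,0,-0.028,0],[0.045,0,0,-0.028,0],[0.045,0,0,-0.028,0],[0.045,0,0.005,-0.015,0],[0.045,-0.005,0.015,-0.005,0],[0.045,-0.008,0.025,0,0],[0.045,-0.010,0.034,0,0],[0.045,-0.010,0.034,0,0],[0.045,-0.010,0.034,0,0],[0.045,-0.010,0.034,0,0]]]'; python3 -m handwheel '[[[0.045,-0.010,0.034,0,0],[0.045,-0.010,0.034,0,0],[0.045,-0.010,0.034,0,0],[0.045,-0.010,0.034,0,0],[0.045,-0.010,0.034,0,0],[0.045,-0.010,0.034,0,0],[0.045,-0.010,0.034,0,0],[0.045,-0.010,0.034,0,0],[0.045,-0.008,0.024,0,0],[0.045,-0.004,0.014,0,0],[0.045,0,0,0,0],[0.045,0,0,0,0]]]'; python3 nav.py .564 -.2575 .0285
```

```text
time: 7.17
eef_pos: [0.5836, 0.1461, 0.1447]
tcp_rot: [0.993, 0.115, -0.002, 0.0]
contact_force: [0.5, 0.2, -1.1]
opening: 0.624
finger_force: 42.2
time: 8.17
eef_pos: [0.5656, -0.174, 0.1458]
tcp_rot: [0.994, 0.114, -0.001, -0.001]
contact_force: [0.0, 0.3, -1.0]
opening: 0.626
finger_force: 42.2
t 8.17 tcp [ 0.5656 -0.174   0.1458] yaw 13.1 j6 0.87 ->tool mm [-20.2  81.2 117.2] Fz [ 0.   0.3 -1. ] open mm 53.4 ff 42.2
```

```bash
python3 -m handwheel '[[[0.045,-0.003,0.012,0,0],[0.045,-0.006,0.024,0,0],[0.045,-0.006,0.024,0.005,0],[0.045,-0.004,0.014,0.015,0],[0.045,-0.001,0.007,0.020,0],[0.045,0,0,0.020,0],[0.045,0,0,0.020,0],[0.045,0,0,0.010,0],[0.045,0,0,0,0],[0.045,0,0,0,0]]]'; python3 nav.py .564 -.2575 .0285
```

```text
time: 9.0
eef_pos: [0.5659, -0.2565, 0.057]
tcp_rot: [0.993, 0.115, -0.0, -0.0]
contact_force: [-0.3, -1.0, -1.2]
opening: 0.621
finger_force: 42.3
t 9.0 tcp [ 0.5659 -0.2565  0.057 ] yaw 13.2 j6 0.75 ->tool mm [-2.   0.6 28.5] Fz [-0.3 -1.  -1.2] open mm 53.0 ff 42.3
```

```bash
python3 -m handwheel '[[[0.045,-0.002,0.001,0.006,0],[0.045,0,0,0.008,0],[0.045,0,0,0.006,0],[0.045,0,0,0.004,0],[0.045,0,0,0.002,0],[0.045,0,0,0.001,0],[0.045,0,0,0,0],[0.045,0,0,0,0]]]'; python3 nav.py .564 -.2575 .0285
```

```text
time: 9.67
eef_pos: [0.5643, -0.2589, 0.0305]
tcp_rot: [0.993, 0.115, 0.0, 0.0]
contact_force: [-0.3, -0.4, -0.8]
opening: 0.622
finger_force: 42.3
t 9.67 tcp [ 0.5643 -0.2589  0.0305] yaw 13.2 j6 0.75 ->tool mm [ 0.  -1.4  2. ] Fz [-0.3 -0.4 -0.8] open mm 53.1 ff 42.3
```

```bash
python3 -m handwheel '[[[0.045,0,0,0.001,0],[0.045,0,0,0.001,0],[0.045,0,0,0.0005,0],[0.045,0,0,0,0]]]'; python3 nav.py .564 -.2575 .0285
```

```text
time: 10.0
eef_pos: [0.5644, -0.259, 0.0285]
tcp_rot: [0.993, 0.115, 0.0, 0.0]
contact_force: [-1.1, -0.1, 1.5]
opening: 0.626
finger_force: 42.6
t 10.0 tcp [ 0.5644 -0.259   0.0285] yaw 13.2 j6 0.75 ->tool mm [-0.1 -1.5  0. ] Fz [-1.1 -0.1  1.5] open mm 53.4 ff 42.6
```

```bash
python3 -m handwheel '[[[0.045,0,0,0.0005,0],[0.045,0,0,0,0],[0.064,0,0,0,0],[0.064,0,0,0,0],[0.064,0,0,0,0],[0.064,0,0,0,0],[0.064,0,0,-0.010,0],[0.064,0,0,-0.020,0],[0.064,0,0,-0.03,0],[0.064,0,0,-0.03,0],[0.085,0,0,-0.03,0],[0.085,0,0,-0.015,0]]]'; python3 nav.py .469 .3335 .15
python3 - <<'E'
from h import *
C=cam('scene');im=viewer.read_camera('scene')
cv2.imwrite('pics/s1.png',cv2.resize(im[200:460,80:400],(800,600)))
for d in viewer.outline_of('scene','cup_blue_mid'):
    m=maskcen(d['mask']);print(m.round(),round(d['confidence'],2),fitcyl(C,m,(.564,-.258),.027,.01,.075).round(4))
E
```

```text
time: 11.0
eef_pos: [0.5659, -0.2599, 0.1679]
tcp_rot: [0.993, 0.115, 0.003, 0.002]
contact_force: [0.9, -0.0, 0.1]
opening: 0.99
finger_force: 0.0
t 11.0 tcp [ 0.5659 -0.2599  0.1679] yaw 13.2 j6 0.75 ->tool mm [  40.7 -599.9   14.9] Fz [ 0.9 -0.   0.1] open mm 84.6 ff 0.0
[239. 387.] 0.58 [ 0.5643 -0.2575]
[167. 381.] 0.53 [ 0.4733 -0.2955]
```

View pics/s1.png

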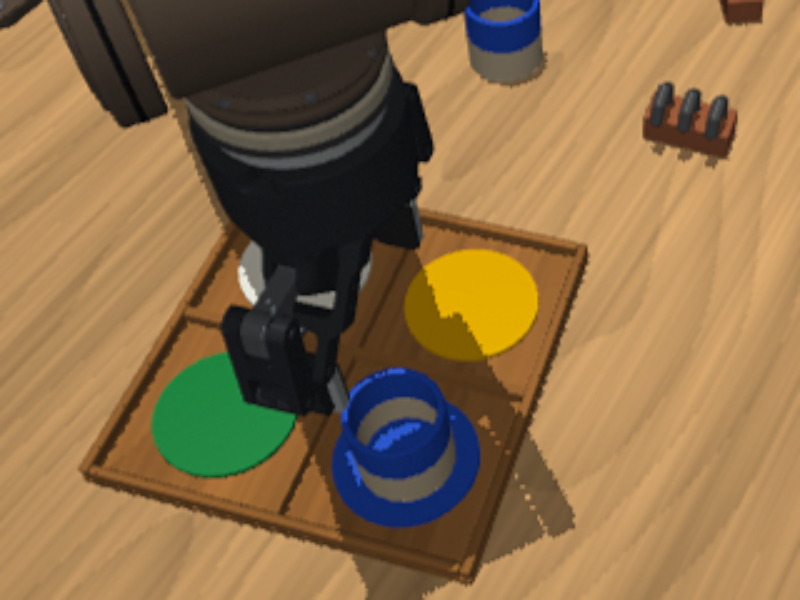

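The blue cup, at crop (397,440), stands upright and centred on the blue pad. Next is the yellow cup.

```bash
python3 -m handwheel '[[[0.085,0.002,-0.020,0,0],[0.085,0.003,-0.036,0,0],[0.085,0.003,-0.036,0,0],[0.085,0.003,-0.036,0,0],[0.085,0.003,-0.036,0,0],[0.085,0.003,-0.036,0,0],[0.085,0.003,-0.036,0,0],[0.085,0.003,-0.036,0,0],[0.085,0.003,-0.036,0,0],[0.085,0.003,-0.036,0,0],[0.085,0.003,-0.036,0,0],[0.085,0.003,-0.036,0,0]]]'; python3 -m handwheel '[[[0.085,0.002,-0.036,0,0],[0.085,0.002,-0.036,0,0],[0.085,0.002,-0.036,0,0],[0.085,0.002,-0.036,0,0],[0.085,0.002,-0.030,0,0],[0.085,0,0,0,0],[0.085,0,0,0,0]]]'; python3 nav.py .469 .3335 .0155
```

```text
time: 12.1
eef_pos: [0.5018, 0.1558, 0.1606]
tcp_rot: [0.993, 0.115, -0.001, -0.0]
contact_force: [0.3, 0.8, -0.4]
opening: 0.996
finger_force: 0.0
time: 12.68
eef_pos: [0.4721, 0.3268, 0.1605]
tcp_rot: [0.993, 0.116, -0.001, 0.001]
contact_force: [0.1, -0.7, -0.6]
opening: 0.995
finger_force: 0.0
t 12.68 tcp [0.4721 0.3268 0.1605] yaw 13.3 j6 1.77 ->tool mm [ -1.1  -7.4 145. ] Fz [ 0.1 -0.7 -0.6] open mm 85.0 ff 0.0
```

```bash
python3 -m handwheel '[[[0.085,-0.001,-0.007,0.008,0],[0.085,0,0,0.024,0],[0.085,0,0,0.03,0],[0.085,0,0,0.03,0],[0.085,0,0,0.025,0],[0.085,0,0,0.016,0],[0.085,0,0,0.009,0],[0.085,0,0,0.004,0],[0.085,0,0,0,0],[0.085,0,0,0,0]]]'; python3 nav.py .469 .3335 .0185
```

```text
time: 13.52
eef_pos: [0.4718, 0.3325, 0.0171]
tcp_rot: [0.993, 0.114, 0.001, -0.0]
contact_force: [0.4, -0.0, -0.2]
opening: 0.995
finger_force: 0.0
t 13.52 tcp [0.4718 0.3325 0.0171] yaw 13.1 j6 1.78 ->tool mm [-2.5 -1.6 -1.4] Fz [ 0.4 -0.  -0.2] open mm 85.0 ff 0.0
```

```bash
python3 -m handwheel '[[[0.085,-0.0025,-0.001,-0.001,0],[0.085,0,0,0,0],[0.045,0,0,0,0],[0.045,0,0,0,0],[0.045,0,0,0,0],[0.045,0,0,0,0],[0.045,0,0,0,0],[0.045,0,0,0,0],[0.045,0,0,0,0],[0.045,0,0,0,0]]]' 40; python3 nav.py .5405 -.150 .145
```

```text
time: 14.35
eef_pos: [0.469, 0.3333, 0.0181]
tcp_rot: [0.993, 0.115, 0.001, -0.0]
contact_force: [-0.9, 1.5, 4.6]
opening: 0.615
finger_force: 42.4
t 14.35 tcp [0.469  0.3333 0.0181] yaw 13.2 j6 1.78 ->tool mm [ -40.3  486.9 -127.1] Fz [-0.9  1.5  4.6] open mm 52.5 ff 42.4
```

```bash
python3 -m handwheel '[[[0.045,0,0,-0.008,0],[0.045,0,0,-0.018,0],[0.045,0,0,-0.028,0],[0.045,0,0,-0.028,0],[0.045,0,0,-0.028,0],[0.045,0,0.005,-0.015,0],[0.045,-0.001,0.015,-0.005,0],[0.045,-0.003,0.025,0,0],[0.045,-0.003,0.034,0,0],[0.045,-0.003,0.034,0,0],[0.045,-0.003,0.034,0,0],[0.045,-0.003,0.034,0,0]]]'; python3 -m handwheel '[[[0.045,-0.003,0.034,0,0],[0.045,-0.003,0.034,0,0],[0.045,-0.003,0.034,0,0],[0.045,-0.003,0.034,0,0],[0.045,-0.003,0.034,0,0],[0.045,-0.003,0.034,0,0],[0.045,-0.003,0.034,0,0],[0.045,-0.003,0.030,0,0],[0.045,-0.003,0.020,0,0],[0.045,0,0.010,0,0],[0.045,0,0,0,0],[0.045,0,0,0,0]]]'; python3 nav.py .5405 -.150 .028
```

```text
time: 15.35
eef_pos: [0.4931, 0.1516, 0.1467]
tcp_rot: [0.993, 0.115, -0.001, 0.0]
contact_force: [0.0, 0.5, -1.4]
opening: 0.616
finger_force: 42.1
time: 16.35
eef_pos: [0.5351, -0.1427, 0.1467]
tcp_rot: [0.993, 0.114, -0.001, -0.001]
contact_force: [-0.2, 0.8, -0.7]
opening: 0.615
finger_force: 42.2
t 16.35 tcp [ 0.5351 -0.1427  0.1467] yaw 13.1 j6 0.9 ->tool mm [  3.7   8.6 118.7] Fz [-0.2  0.8 -0.7] open mm 52.5 ff 42.2
```

```bash
python3 -m handwheel '[[[0.045,0.003,0.008,0.005,0],[0.045,0.001,0.001,0.015,0],[0.045,0,0,0.022,0],[0.045,0,0,0.022,0],[0.045,0,0,0.020,0],[0.045,0,0,0.012,0],[0.045,0,0,0.007,0],[0.045,0,0,0.004,0],[0.045,0,0,0,0],[0.045,0,0,0,0]]]'; python3 nav.py .5405 -.150 .028
```

```text
time: 17.18
eef_pos: [0.5423, -0.1512, 0.0412]
tcp_rot: [0.993, 0.115, 0.001, 0.0]
contact_force: [-0.1, -1.1, -1.4]
opening: 0.615
finger_force: 42.1
t 17.18 tcp [ 0.5423 -0.1512  0.0412] yaw 13.2 j6 0.89 ->tool mm [-1.5 -1.6 13.2] Fz [-0.1 -1.1 -1.4] open mm 52.5 ff 42.1
```

```bash
python3 -m handwheel '[[[0.045,-0.0015,-0.0015,0.004,0],[0.045,0,0,0.004,0],[0.045,0,0,0.002,0],[0.045,0,0,0.001,0],[0.045,0,0,0.001,0],[0.045,0,0,0.0005,0],[0.045,0,0,0,0],[0.045,0,0,0,0]]]'; python3 nav.py .5405 -.150 .028
```

```text
time: 17.85
eef_pos: [0.5398, -0.15, 0.0282]
tcp_rot: [0.993, 0.115, -0.0, 0.0]
contact_force: [-1.6, -0.2, 1.7]
opening: 0.614
finger_force: 42.3
t 17.85 tcp [ 0.5398 -0.15    0.0282] yaw 13.2 j6 0.89 ->tool mm [0.7 0.1 0.2] Fz [-1.6 -0.2  1.7] open mm 52.4 ff 42.3
```

```bash
python3 -m handwheel '[[[0.045,0,0,0.0005,0],[0.045,0,0,0,0],[0.064,0,0,0,0],[0.064,0,0,0,0],[0.064,0,0,0,0],[0.064,0,0,0,0],[0.064,0,0,-0.010,0],[0.064,0,0,-0.020,0],[0.064,0,0,-0.03,0],[0.064,0,0,-0.03,0],[0.085,0,0,-0.03,0],[0.085,0,0,-0.015,0]]]'; python3 nav.py .4285 .2 .16
```

```text
time: 18.85
eef_pos: [0.5416, -0.1508, 0.1676]
tcp_rot: [0.993, 0.115, 0.003, 0.002]
contact_force: [1.3, -0.1, -0.2]
opening: 0.989
finger_force: 0.0
t 18.85 tcp [ 0.5416 -0.1508  0.1676] yaw 13.2 j6 0.89 ->tool mm [ -30.3 -367.4    5.8] Fz [ 1.3 -0.1 -0.2] open mm 84.5 ff 0.0
```

```bash
python3 -m handwheel '[[[0.085,-0.001,-0.020,0,0],[0.085,-0.003,-0.036,0,0],[0.085,-0.003,-0.036,0,0],[0.085,-0.003,-0.036,0,0],[0.085,-0.003,-0.036,0,0],[0.085,-0.003,-0.036,0,0],[0.085,-0.003,-0.036,0,0],[0.085,-0.003,-0.036,0,0],[0.085,-0.003,-0.036,0,0],[0.085,-0.003,-0.036,0,0],[0.085,-0.003,-0.030,0,0],[0.085,0,0,0,0]]]'; python3 nav.py .4285 .2 .0185
python3 - <<'E'
from h import *
for c in('wrist','top'):
  C=cam(c);im=viewer.read_camera(c);cv2.imwrite(f'pics/{c}3.png',im)
  print(proj(C,[.4285,.2,.0325]))
  for d in viewer.outline_of(c,'cup_green_mid'):
    m=maskcen(d['mask']);print(c,m.round(),round(d['confidence'],2),fitcyl(C,m,(.4285,.2),.027,0,.065).round(4))
  for d in viewer.pinpoint(c,'cup_green_mid'):
    u=np.array(d['xy'])*[640,480];print('pt',unproj(C,u,.0325).round(4),round(d['confidence'],2))
E
```

```text
time: 19.85
eef_pos: [0.4225, 0.211, 0.163]
tcp_rot: [0.993, 0.117, 0.0, -0.001]
contact_force: [0.8, -0.7, 0.3]
opening: 0.992
finger_force: 0.0
t 19.85 tcp [0.4225 0.211  0.163 ] yaw 13.5 j6 1.58 ->tool mm [  3.2  12.4 144.5] Fz [ 0.8 -0.7  0.3] open mm 84.7 ff 0.0
[[336.34135732 229.58808278]]
wrist [336. 236.] 0.84 [0.4272 0.2003]
wrist [381.  60.] 0.75 [0.5567 0.2007]
pt [0.4279 0.1979 0.0325] 0.89
[[214.63588629 321.92253802]]
top [216. 326.] 0.5 [0.4224 0.196 ]
```

Measurements agree on (.428,.200). I'll descend.

```bash
python3 -m handwheel '[[[0.085,0.003,0.012,0.008,0],[0.085,0,0,0.024,0],[0.085,0,0,0.03,0],[0.085,0,0,0.03,0],[0.085,0,0,0.025,0],[0.085,0,0,0.016,0],[0.085,0,0,0.009,0],[0.085,0,0,0.003,0],[0.085,0,0,0,0],[0.085,0,0,0,0]]]'; python3 nav.py .428 .2 .0185
```

```text
time: 20.98
eef_pos: [0.4312, 0.196, 0.0184]
tcp_rot: [0.993, 0.114, 0.001, -0.0]
contact_force: [0.5, -1.0, 0.9]
opening: 0.994
finger_force: 0.0
t 20.98 tcp [0.4312 0.196  0.0184] yaw 13.1 j6 1.55 ->tool mm [-2.2 -4.6 -0.1] Fz [ 0.5 -1.   0.9] open mm 84.9 ff 0.0
```

```bash
python3 -m handwheel '[[[0.085,-0.002,-0.0045,0,0],[0.085,0,0,0,0],[0.045,0,0,0,0],[0.045,0,0,0,0],[0.045,0,0,0,0],[0.045,0,0,0,0],[0.045,0,0,0,0],[0.045,0,0,0,0],[0.045,0,0,0,0],[0.045,0,0,0,0]]]' 40; python3 nav.py .457 -.2805 .145
```

```text
time: 21.82
eef_pos: [0.4277, 0.2003, 0.0181]
tcp_rot: [0.993, 0.115, 0.001, -0.0]
contact_force: [-1.3, 0.7, 5.4]
opening: 0.621
finger_force: 42.7
t 21.82 tcp [0.4277 0.2003 0.0181] yaw 13.2 j6 1.56 ->tool mm [ -80.9  474.8 -127. ] Fz [-1.3  0.7  5.4] open mm 53.0 ff 42.7
```

```bash
python3 -m handwheel '[[[0.045,0,0,-0.008,0],[0.045,0,0,-0.018,0],[0.045,0,0,-0.028,0],[0.045,0,0,-0.028,0],[0.045,0,0,-0.028,0],[0.045,0,0,-0.015,0],[0.045,-0.001,0.015,-0.005,0],[0.045,-0.004,0.025,0,0],[0.045,-0.005,0.034,0,0],[0.045,-0.005,0.034,0,0],[0.045,-0.005,0.034,0,0],[0.045,-0.006,0.034,0,0]]]'; python3 -m handwheel '[[[0.045,-0.006,0.034,0,0],[0.045,-0.006,0.034,0,0],[0.045,-0.006,0.034,0,0],[0.045,-0.006,0.034,0,0],[0.045,-0.006,0.034,0,0],[0.045,-0.006,0.034,0,0],[0.045,-0.006,0.034,0,0],[0.045,-0.006,0.030,0,0],[0.045,-0.003,0.020,0,0],[0.045,0,0.010,0,0],[0.045,0,0,0,0],[0.045,0,0,0,0]]]'; python3 nav.py .457 -.2805 .028
```

```text
time: 22.82
eef_pos: [0.4411, 0.0215, 0.147]
tcp_rot: [0.993, 0.115, -0.0, -0.0]
contact_force: [0.8, -0.4, -1.0]
opening: 0.619
finger_force: 42.4
time: 23.82
eef_pos: [0.4597, -0.2782, 0.1468]
tcp_rot: [0.993, 0.114, -0.0, -0.001]
contact_force: [0.2, -0.3, -1.8]
opening: 0.622
finger_force: 42.4
t 23.82 tcp [ 0.4597 -0.2782  0.1468] yaw 13.1 j6 0.61 ->tool mm [ -3.    1.8 118.8] Fz [ 0.2 -0.3 -1.8] open mm 53.1 ff 42.4
```

```bash
python3 -m handwheel '[[[0.045,-0.003,0.001,0.005,0],[0.045,0,0,0.015,0],[0.045,0,0,0.022,0],[0.045,0,0,0.022,0],[0.045,0,0,0.020,0],[0.045,0,0,0.012,0],[0.045,0,0,0.007,0],[0.045,0,0,0.004,0],[0.045,0,0,0,0],[0.045,0,0,0,0]]]'; python3 nav.py .457 -.2805 .028
```

```text
time: 24.65
eef_pos: [0.458, -0.2809, 0.0412]
tcp_rot: [0.993, 0.115, 0.001, 0.001]
contact_force: [0.4, -0.3, -0.6]
opening: 0.626
finger_force: 42.4
t 24.65 tcp [ 0.458  -0.2809  0.0412] yaw 13.2 j6 0.6 ->tool mm [-0.8 -0.7 13.2] Fz [ 0.4 -0.3 -0.6] open mm 53.5 ff 42.4
```

```bash
python3 -m handwheel '[[[0.045,-0.001,-0.001,0.004,0],[0.045,0,0,0.004,0],[0.045,0,0,0.002,0],[0.045,0,0,0.001,0],[0.045,0,0,0.001,0],[0.045,0,0,0.0005,0],[0.045,0,0,0,0],[0.045,0,0,0,0]]]'; python3 nav.py .457 -.2805 .028
```

```text
time: 25.32
eef_pos: [0.4562, -0.28, 0.0282]
tcp_rot: [0.993, 0.115, -0.0, -0.0]
contact_force: [-2.5, 0.8, 2.4]
opening: 0.622
finger_force: 42.6
t 25.32 tcp [ 0.4562 -0.28    0.0282] yaw 13.2 j6 0.6 ->tool mm [0.7 0.7 0.2] Fz [-2.5  0.8  2.4] open mm 53.2 ff 42.6
```

```bash
python3 -m handwheel '[[[0.045,0,0,0.0005,0],[0.045,0,0,0,0],[0.064,0,0,0,0],[0.064,0,0,0,0],[0.064,0,0,0,0],[0.064,0,0,0,0],[0.064,0,0,-0.010,0],[0.064,0,0,-0.020,0],[0.064,0,0,-0.03,0],[0.064,0,0,-0.03,0],[0.085,0,0,-0.03,0],[0.085,0,0,-0.030,0]]]'; python3 -m handwheel '[[[0.085,0.006,-0.020,0,0],[0.085,0.009,-0.032,0,0],[0.085,0.009,-0.032,0,0],[0.085,0.009,-0.032,0,0],[0.085,0.009,-0.032,0,0],[0.085,0.009,-0.032,0,0],[0.085,0.009,-0.032,0,0],[0.085,0.009,-0.032,0,0],[0.085,0.009,-0.032,0,0],[0.085,0.009,-0.032,0,0],[0.085,0.009,-0.030,0,0],[0.085,0,0,0,0]]]'; python3 nav.py .567 .2 .18
python3 - <<'E'
from h import *
for c,n,p in(('scene','green',(.457,-.2805)),('scene','yellow',(.5405,-.15)),('scene','blue',(.564,-.2575))):
  C=cam(c)
  if n=='green': cv2.imwrite('pics/s4.png',cv2.resize(viewer.read_camera(c)[200:460,80:400],(800,600)))
  for d in viewer.outline_of(c,f'cup_{n}_mid'):
    m=maskcen(d['mask']);print(n,round(d['confidence'],2),((fitcyl(C,m,p,.027,.01,.075)-p)*1e3).round(1))
E
```

```text
time: 26.32
eef_pos: [0.456, -0.2798, 0.1795]
tcp_rot: [0.993, 0.115, 0.0, 0.0]
contact_force: [0.2, -1.0, -0.0]
opening: 0.987
finger_force: 0.0
time: 27.32
eef_pos: [0.4723, 0.0754, 0.1782]
tcp_rot: [0.993, 0.117, 0.001, -0.001]
contact_force: [-1.2, 0.3, -0.2]
opening: 0.995
finger_force: 0.0
t 27.32 tcp [0.4723 0.0754 0.1782] yaw 13.5 j6 1.28 ->tool mm [121.1 -99.2  -1.5] Fz [-1.2  0.3 -0.2] open mm 84.9 ff 0.0
green 0.66 [-0.7  2.1]
green 0.41 [-4.9 91.3]
yellow 0.91 [-0.7  1.7]
blue 0.8 [-0.2  0. ]
```

View pics/s4.png

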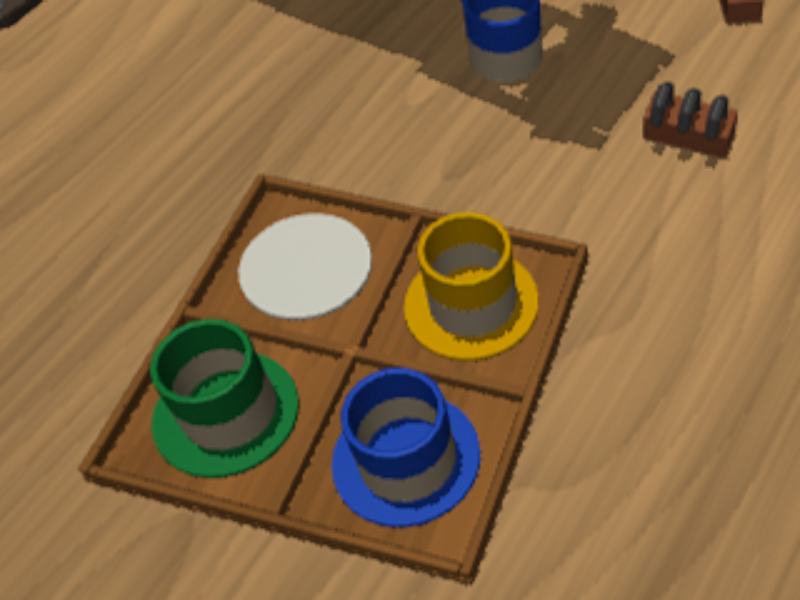

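All three cups stand centred within about 2 mm. Green is at crop (215,385), yellow at (467,275) and blue at (400,440). Now the cone pack.

```bash
python3 -m handwheel '[[[0.085,0.020,-0.016,0,0],[0.085,0.028,-0.023,0,0],[0.085,0.028,-0.023,0,0],[0.085,0.028,-0.023,0,0],[0.085,0.020,-0.016,0,0],[0.085,0,0,0,-4],[0.085,0,0,0,-7],[0.085,0,0,0,-7],[0.085,0,0,0,-7],[0.085,0,0,0,-7],[0.085,0,0,0,-7],[0.085,0,0,0,-7]]]'; python3 -m handwheel '[[[0.085,0,0,0,-7],[0.085,0,0,0,-7],[0.085,0,0,0,-7],[0.085,0,0,0,-7],[0.085,0,0,0,-7],[0.060,0,0,0,-7],[0.060,0,0,0,-7],[0.060,0,0,0,-7],[0.060,0,0,0,-7],[0.060,0,0,0,0],[0.060,0,0,0,0]]]'; python3 nav.py .567 .2 .18
python3 - <<'E'
from h import *
C=cam('wrist');im=viewer.read_camera('wrist');print(proj(C,[.567,.2,.013]))
cv2.imwrite('pics/w5.png',im)
for d in viewer.pinpoint('wrist','cones_new_mid'):
    u=np.array(d['xy'])*[640,480];print('pt',u.round(),unproj(C,u,.013).round(4),round(d['confidence'],2))
E
```

```text
time: 28.52
eef_pos: [0.5709, 0.1957, 0.1773]
tcp_rot: [0.869, 0.495, -0.0, 0.0]
contact_force: [-0.4, 0.2, -0.6]
opening: 0.995
finger_force: 0.0
time: 29.43
eef_pos: [0.5708, 0.1962, 0.1773]
tcp_rot: [0.486, 0.874, -0.0, 0.0]
contact_force: [-1.2, -0.3, 0.2]
opening: 0.704
finger_force: 0.0
t 29.43 tcp [0.5708 0.1962 0.1773] yaw 121.9 j6 -0.39 ->tool mm [ 5.2 -1.2 -2.7] Fz [-1.2 -0.3  0.2] open mm 60.1 ff 0.0
[[316.39088791 220.53184742]]
pt [311. 220.] [0.5626 0.1976 0.013 ] 0.97
pt [392. 278.] [0.6527 0.1913 0.013 ] 0.86
```

View pics/w5.png

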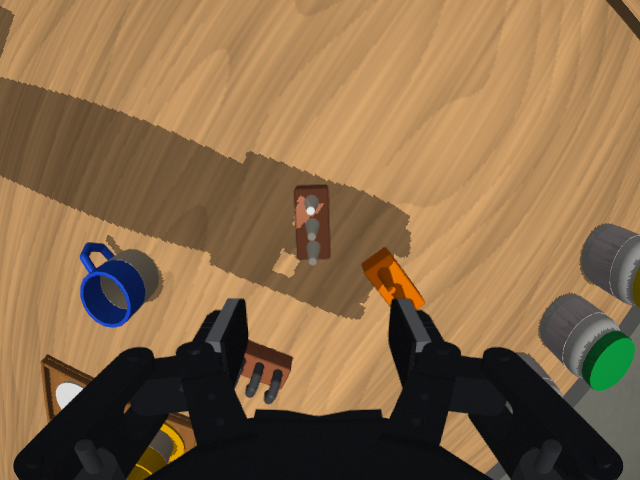

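The fresh pack is at pixel (312,222), aligned with the tool. The orange pack at (393,278) is clear of the finger path.

```bash
python3 - <<'E'
from h import *
C=cam('wrist');c=[(295,187),(328,186),(330,258),(296,259)]
P=np.array([unproj(C,p,.026)[:2] for p in c]);print(P.round(4),P.mean(0).round(4),np.linalg.norm(np.diff(P,axis=0),axis=1).round(4))
d=P[0]-P[3]+P[1]-P[2];print(np.degrees(np.arctan2(d[1],d[0])))
E
python3 nav.py .564 .198 .005
```

```text
[[0.5363 0.2173]
 [0.5582 0.2319]
 [0.5919 0.1819]
 [0.5683 0.1661]] [0.5637 0.1993] [0.0263 0.0603 0.0284]
122.96574575700261
t 29.53 tcp [0.5706 0.1968 0.1773] yaw 121.9 j6 -0.39 ->tool mm [  4.5  -4.9 172.3] Fz [ 0.4  0.1 -1.1] open mm 60.0 ff 0.0
```

```bash
python3 -m handwheel '[[[0.060,0.005,-0.004,0.008,-1],[0.060,0,0,0.024,0],[0.060,0,0,0.03,0],[0.060,0,0,0.03,0],[0.060,0,0,0.020,0],[0.060,0,0,0.010,0],[0.060,0,0,0,0],[0.060,0,0,0,0]]]'; python3 nav.py .5645 .199 .005
```

```text
time: 30.2
eef_pos: [0.5642, 0.1999, 0.0553]
tcp_rot: [0.476, 0.879, -0.0, -0.0]
contact_force: [0.6, -0.2, 0.2]
opening: 0.704
finger_force: 0.0
t 30.2 tcp [0.5642 0.1999 0.0553] yaw 123.2 j6 -0.41 ->tool mm [-0.9 -0.2 50.3] Fz [ 0.6 -0.2  0.2] open mm 60.1 ff 0.0
```

```bash
python3 -m handwheel '[[[0.060,-0.001,0,0.010,0],[0.060,0,0,0.014,0],[0.060,0,0,0.012,0],[0.060,0,0,0.008,0],[0.060,0,0,0.004,0],[0.060,0,0,0.002,0],[0.060,0,0,0,0],[0.060,0,0,0,0]]]'; python3 nav.py .5645 .199 .005
```

```text
time: 30.87
eef_pos: [0.5651, 0.199, 0.0055]
tcp_rot: [0.476, 0.88, 0.0, 0.0]
contact_force: [0.1, 0.4, -0.2]
opening: 0.699
finger_force: 0.0
t 30.87 tcp [0.5651 0.199  0.0055] yaw 123.2 j6 -0.41 ->tool mm [ 0.4 -0.5  0.5] Fz [ 0.1  0.4 -0.2] open mm 59.7 ff 0.0
```

```bash
python3 -m handwheel '[[[0.045,0,0,0,0],[0.020,0,0,0,0],[0.020,0,0,0,0],[0.020,0,0,0,0],[0.020,0,0,0,0],[0.020,0,0,0,0],[0.020,0,0,0,0],[0.020,0,0,0,0],[0.020,0,0,0,0],[0.020,0,0,0,0]]]' 40; python3 nav.py .433 -.1735 .12
```

```text
time: 31.7
eef_pos: [0.5655, 0.199, 0.0061]
tcp_rot: [0.476, 0.879, 0.0, 0.001]
contact_force: [-0.7, 0.3, 6.6]
opening: 0.317
finger_force: 40.8
t 31.7 tcp [0.5655 0.199  0.0061] yaw 123.2 j6 -0.41 ->tool mm [-239.4 -314.6 -114.2] Fz [-0.7  0.3  6.6] open mm 27.1 ff 40.8
```

```bash
python3 -m handwheel '[[[0.020,0,0,-0.006,0],[0.020,0,0,-0.014,0],[0.020,0,0,-0.024,0],[0.020,0,0,-0.028,0],[0.020,0,0,-0.028,0],[0.020,0,0,-0.018,0],[0.020,-0.005,-0.007,-0.006,0],[0.020,-0.012,-0.016,0,0],[0.020,-0.019,-0.025,0,0],[0.020,-0.020,-0.026,0,0],[0.020,-0.020,-0.026,0,0],[0.020,-0.020,-0.026,0,0]]]'; python3 -m handwheel '[[[0.020,-0.020,-0.026,0,0],[0.020,-0.020,-0.026,0,0],[0.020,-0.020,-0.026,0,0],[0.020,-0.020,-0.026,0,0],[0.020,-0.020,-0.026,0,0],[0.020,-0.020,-0.026,0,0],[0.020,-0.017,-0.022,0,0],[0.020,-0.010,-0.013,0,0],[0.020,-0.004,-0.005,0,0],[0.020,0,0,0,0],[0.020,0,0,0,0]]]'; python3 nav.py .433 -.1735 .016
```

```text
time: 32.7
eef_pos: [0.5096, 0.0482, 0.128]
tcp_rot: [0.476, 0.88, -0.001, -0.001]
contact_force: [-0.1, -0.0, -1.1]
opening: 0.318
finger_force: 40.2
time: 33.62
eef_pos: [0.4298, -0.1834, 0.1287]
tcp_rot: [0.476, 0.879, 0.0, -0.001]
contact_force: [0.4, 1.1, -0.6]
opening: 0.315
finger_force: 40.1
t 33.62 tcp [ 0.4298 -0.1834  0.1287] yaw 123.1 j6 -1.2 ->tool mm [  6.3   8.1 112.7] Fz [ 0.4  1.1 -0.6] open mm 26.9 ff 40.1
```

```bash
python3 -m handwheel '[[[0.020,0.006,0.008,0.005,0],[0.020,0,0,0.015,0],[0.020,0,0,0.020,0],[0.020,0,0,0.022,0],[0.020,0,0,0.018,0],[0.020,0,0,0.012,0],[0.020,0,0,0.007,0],[0.020,0,0,0.003,0],[0.020,0,0,0,0],[0.020,0,0,0,0]]]'; python3 nav.py .433 -.1735 .016
```

```text
time: 34.45
eef_pos: [0.4345, -0.1743, 0.0278]
tcp_rot: [0.475, 0.88, -0.0, 0.0]
contact_force: [-1.0, 0.0, -1.4]
opening: 0.319
finger_force: 40.2
t 34.45 tcp [ 0.4345 -0.1743  0.0278] yaw 123.2 j6 -1.18 ->tool mm [ 1.5 -0.8 11.8] Fz [-1.   0.  -1.4] open mm 27.2 ff 40.2
```

```bash
python3 -m handwheel '[[[0.020,0.0015,-0.001,0.004,0],[0.020,0,0,0.003,0],[0.020,0,0,0.002,0],[0.020,0,0,0.001,0],[0.020,0,0,0.001,0],[0.020,0,0,0.0005,0],[0.020,0,0,0,0],[0.020,0,0,0,0]]]'; python3 nav.py .433 -.1735 .016
```

```text
time: 35.12
eef_pos: [0.4322, -0.174, 0.0161]
tcp_rot: [0.476, 0.88, -0.0, -0.0]
contact_force: [-1.6, -0.2, 0.5]
opening: 0.321
finger_force: 40.4
t 35.12 tcp [ 0.4322 -0.174   0.0161] yaw 123.2 j6 -1.18 ->tool mm [0.  0.9 0.1] Fz [-1.6 -0.2  0.5] open mm 27.4 ff 40.4
```

Fz has risen from about -1.2 to +0.5 N, so the pack is just touching. I'll lower it half a millimetre more, release, rise and check.

```bash
python3 -m handwheel '[[[0.020,0,0,0.0005,0],[0.020,0,0,0.0003,0],[0.042,0,0,0,0],[0.042,0,0,0,0],[0.042,0,0,0,0],[0.042,0,0,0,0],[0.042,0,0,-0.010,0],[0.042,0,0,-0.020,0],[0.042,0,0,-0.03,0],[0.042,0,0,-0.03,0],[0.042,0,0,-0.03,0],[0.042,0,0,-0.030,0]]]'; python3 -m handwheel '[[[0.042,0.01,0.015,0,0],[0.042,0.020,0.026,0,0],[0.042,0.020,0.026,0,0],[0.042,0.020,0.026,0,0],[0.042,0.020,0.026,0,0],[0.042,0.02,0.026,0,0],[0.042,0.02,0.026,0,0],[0.042,0.01,0.01,0,0],[0.042,0,0,0,0],[0.042,0,0,0,0]]]'
python3 - <<'E'
from h import *
c='scene';C=cam(c);im=viewer.read_camera(c)
cv2.imwrite('pics/s6.png',cv2.resize(im[160:460,60:460],(800,600)))
for n,p,z in(('cones_new_mid',(.433,-.1735),.023),('mug_blue_mid',(.4478,.0468),.0325),('cones_spent_mid',(.5934,.052),.013),('cup_blue_mid',(.564,-.2575),.0425),('cup_green_mid',(.457,-.2805),.0425),('cup_yellow_mid',(.5405,-.15),.0425)):
  for d in viewer.pinpoint(c,n):
    u=np.array(d['xy'])*[640,480];print(n,((unproj(C,u,z)[:2]-p)*1e3).round(1),round(d['confidence'],2))
E
```

```text
time: 36.12
eef_pos: [0.432, -0.1737, 0.1671]
tcp_rot: [0.476, 0.88, -0.0, 0.0]
contact_force: [-0.0, 0.1, 0.1]
opening: 0.49
finger_force: 0.0
time: 36.95
eef_pos: [0.5071, 0.0429, 0.1654]
tcp_rot: [0.475, 0.88, -0.0, 0.0]
contact_force: [0.0, -0.6, -0.4]
opening: 0.492
finger_force: 0.0
cones_new_mid [ 2.8 -5.5] 0.68
cones_new_mid [226.6 351.9] 0.67
mug_blue_mid [0.9 6.8] 0.74
cones_spent_mid [ 4.7 -0.5] 0.75
cup_blue_mid [ 4.1 -0.4] 0.66
cup_green_mid [ 10.4 -11.2] 0.59
```

View pics/s6.png

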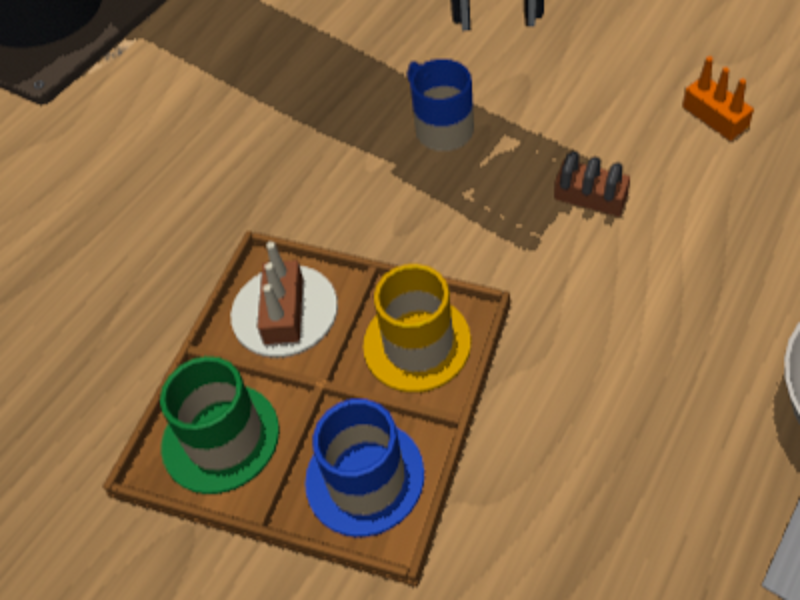

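The fresh pack stands on the off-white pad at crop (280,300). All three cups are centred and upright, and the mug (442,100) and spent pack (592,180) are undisturbed. I'll hand in.

```bash
python3 -c "
from plant import sign_off
print(sign_off())"
```

```text
the job is handed in; nothing more can be done
None
```

The job is handed in: each of the three cups stands on the pad of its own colour and the fresh cone pack on the off-white pad, with the mug and spent pack left alone; the result of the judging was not reported back.

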